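Wedge a sprung clamp arm to its preload mark

TASK

Preload the sprung clamp arm on the welding table: take the wedge by its blue post, lay its straight face against the steel tube, and drive it thin end first between the tube and the arm's steel roller until the red pointer stands at the middle of the green rider on the scale, without driving it beyond the rider. Go gently, pressing the wedge against tube and roller with no more than 18 N, and leave the wedge flat on the table holding the arm there by itself. Do not shift the green rider or the other things on the table.

Things in the scene. Friction and masses are not known exactly. Their poses are not given: they have to be found in the camera images.
- fence: The fixed square steel tube, 40 wide, 270 long, 25 high, held by two blue straps (35 mm high at most, behind the working face). Origin on the table under the working face. Own axes: x square out of the face towards the sprung arm; y along the tube, the way the wedge is driven; z up. The face reaches from y = -170 to +100 mm. It stands differently each time.
- fence_face (a point): Point on the tube's flat working face, 12 mm above the table, over the tube's origin; axes as fence.
- tensioner: The fixed green base (6 mm high) with the sprung arm; origin under the arm's pivot, axes parallel to the tube's. All of it is under 32 mm high. The arm reaches from the pivot to its steel roller, upright and free to turn (16 diameter, 4 to 22 mm up) 65 mm back in y. The roller sits on an adjusting screw set differently each time, so that the gap between it and the tube is 7 to 21 mm at rest: how deep the wedge must go shows only on the scale.
- sprung_arm (a joint): Turn of the orange arm with roller and red pointer, rad: 0 at rest on its stop, growing (anticlockwise from above) as the roller is pushed away from the tube; at most 0.40. The wedge enters from the tube's -y side; the roller gives way about 65 mm per rad. The spring pushes back at the roller with 2.5 N at 0, 4.5 to 6.5 N at 0.12 to 0.22.
- pointer_tip (a point): Tip of the red pointer, 160 mm from the pivot, 15 mm above the table; it sweeps over a white scale with a mark every 0.05 rad. At rest the pointer runs along +x of the tube's axes.
- rider (a joint): Angle of the green rider about the same pivot, on the same scale as sprung_arm, rad: 0.12 to 0.22, different each time. The pointer stands at the rider when both angles are equal. Friction holds the rider.
- rider_mark (a point): Where the pointer's tip should come: 160 mm from the pivot, on the centre line of the green rider (6 mm wide along the scale, 14 long, 17 high, its near end 3 mm beyond this point). Its own y axis points along the scale, the way the pointer moves as the wedge goes in.
- wedge_post (a point): Middle of the wedge's grip: an upright round blue post, 24 mm diameter, 24 to 70 mm above the table when the wedge lies flat (this point 50 mm up). Axes as wedge.
- wedge: Loose yellow wedge, 24 high, 130 long, 250 g; origin under the post. Own axes: straight face at x = -19 mm (goes against the tube face, axes then agree with the tube's); block 38 wide from y = -15 to +15; from y = +15 to the thin end at +115 it tapers from 38 to 4.7 wide on the +x side (1 in 3). Friction holds it once driven. Starts on the right, yaw within 0.7 rad of world, place swapped or not with the angle piece.
- angle_piece: Bystander: loose L-shaped piece of angle steel, 50 x 100 x 50 high, origin under its base.
- hammer: Bystander: hammer lying on the right; origin under its middle.
- wrench: Bystander: wrench lying ahead of the robot.
- spray_can: Bystander: upright spray can, 66 diameter, 190 high, on the left.
- magnet_square: Bystander: red L-shaped welding magnet on the left, 22 high.
- stub_tin: Bystander: open aluminium tin, 90 diameter, 100 high, on the left.
- tube_offcut: Bystander: steel square tube offcut 40 x 120 x 40.
There are look-alikes about, which are no part of the job. What is shaped like the wedge but black, pink or turquoise is not meant.

How it is judged:
By the outcome, as a careful person would: the job done as asked, in the order asked, and still so for the second after the job is handed in, with the robot touching nothing.
It also fails if it takes over 54 s, if anything falls off the work surface, if the arm or the gripper's body presses on something with over 40 N, if the wrist force passes 120 N, or if a joint passes its speed limit or range.

ROBOT

A 6-joint arm with a two-finger parallel gripper is mounted at the origin on the work surface. World frame = base frame: x ahead of the robot, y to its left, z up, the work surface at z = 0. Lengths are in mm, angles in rad, forces in N, time in s.
With the tool pointing down it reaches from about 350 to 875 mm from the base axis. Payload 4.2 kg.
Tool frame: the origin (TCP) lies midway between the tips of the shut fingers; the grasp point (between the pads) lies 19 mm behind it (arm.tcp_to_grasp is the distance from the TCP to the grasp point, in mm); z points along the fingers, y is the line along which they close (so a half turn about z gives the same grasp; the last joint's range is limited). The gripper opens to 85 mm and grips with 20 to 120 N. Pads are 22 mm wide; open, the fingers measure 114 mm over their backs; the gripper's body (76 mm by 85 mm) begins 54 mm behind the grasp point. The pads swing forward as they close: fully open they stand 13 mm farther back than shut.
Start: joints at [1.429, 0.385, 0.008, 0, -1.194, -0.259], TCP at [243.814, 575.46, 231.312] pointing down, gripper open.
Joint ranges: [-3.14, 3.14], [-1.21, 2.06], [-1.07, 1.41], [-3.16, 2.05], [-2.99, -0.16], [-3.1, 3.1]. Speed limits (rad/s): [2.79, 2.79, 3.14, 3.14, 3.14, 3.14].

INTERFACE

Orientations are given as a unit quaternion [x, y, z, w].
In Python, from bench import arm gives the robot as it stands.
- The arm moves only by the tool arm_command, never from a script. Its argument "rows" is a list of rows, each a list of 2 entries, a list of its own where there are three numbers: the shift along the tool's x, y, z as a fraction of full scale, then the turn, a rotation vector about the tool's x, y, z as a fraction of full scale. In form: [[[x, y, z], [wx, wy, wz]], ...]. A call has 1 to 5 rows; each row is the pose to reach, as a shift and turn from the pose commanded when the call began, along the tool's axes at that moment, turning the shorter way round; what a row does not reach only later rows make up. Full scale, the value 1, is 0.25 m for a shift and 180 degrees for a turn. A row lasts 1/10 s, in which the tool goes at most 50 mm and 8.59 degrees, less where a joint would pass 70% of its speed; a pose out of reach is approached as far as the arm can. A call with a number of a shift or a turn outside -1 to 1 is refused whole. A call with a gripper value outside its range is refused whole. "grip" is the opening, from 0 (shut) to 1 (fully open), set as the call begins (left out, the last holds). The fingers move at their own pace and stop on an object; the grip force is fixed at half the most. Time passes only in rows, so rows that repeat a pose let the fingers close. It gives the time, the measured TCP pose, the force, the opening and the grip force at its end, in the units of the state.
- arm.read_state(): the state, without advancing time (a new reading comes with each control period).
- arm.get_image(name): name is "side" or "top" or "wrist"; returns (picture, depth): 420x560x3 uint8, blue, green, red; 420x560 float32, mm along the optical axis (not along the pixel's ray), 0 where there is no reading.
- arm.camera_info(name): a dict with "fx", "fy", "cx", "cy" (pixels), "extrinsics" (4x4, takes a point from camera to world coordinates). Camera axes: x right, y down, z forward; pixel columns grow to the right and rows downward; lengths in mm; the calibration is good to about 2 mm. The wrist camera is an equidistant fisheye: a pixel r from the principal point sees the ray r / f radians off the axis. A picture is of the moment at which its call begins: read the wrist's pose just before it. camera_info takes no time and is no camera call; for the wrist camera it gives the pose at the moment of the call.
- arm.job_done(): hands the job in; it is judged then, once.
Trained networks look in the newest picture that a camera, given by its name, has taken for a name from the list of things; names that differ only in an ending like _2 or _b are one class to them, and where a whole thing is asked for, a point or a joint stands for the part that bears it (a point fixed in the world has none). Each returns a list of dicts, best first, with "score" (0 to 1); they miss things now and then, are a little off and sometimes report something else, mostly with a low value. They report only what shows in the picture. A call takes as long as a camera call. They do not tell look-alikes from the thing itself.
- arm.spot_in(camera, query): "position" ([column, row] in pixels, amid what is visible of it).
The state is a dict: "clock": time; "joints": joint angles; "joint_vel": joint speeds; "joint_efforts": joint torques, N m; "position": TCP position; "ee_rot": TCP orientation; "contact_force": force on the tool from outside, world axes, zero at the start; "wrist_torque": the same for the moment, N m; "gripper_width": finger opening in mm; "grasp_force": force on a finger pad.
Only numpy, scipy, OpenCV 4.12 (cv2) and the standard library are available. Lean on these libraries where they do the work, as an engineer would, in place of code of your own. Each camera call takes 0.05 s, during which the arm holds its last target. There are 200 camera calls.

## Working session

There is one attempt and no reset: what is moved stays moved. The work goes in short steps, Python scripts to look and compute and a tool call to move; the robot and the scene stay as the last step left them, time stands still between calls to the robot, and variables do not carry over. Pictures are saved under pics/ and viewed, at most 10 in all, crops included, and the job is handed in when it is done.

Besides the shell and the picture viewer there is one more tool, called after "Emit:" as a command line: name --argument value ..., lists and objects as JSON in quotes. arm_command: Moves the arm, as the interface text tells. Shift numbers are shares of 0.25 m and turn numbers shares of 180 degrees, none past 1 either way. Its arguments: {"type":"object","properties":{"rows":{"type":"array","items":{"type":"array"}},"grip":{"type":"number"}},"required":["rows"]}

```bash
mkdir -p pics; ls; cat > h.py <<'E'
import numpy as np, cv2
from bench import arm
def shot(n,f=None):
    ci=arm.camera_info(n); im,d=arm.get_image(n)
    if f: cv2.imwrite('pics/'+f+'.png',im); np.savez('pics/'+f+'.npz',d=d,im=im,E=np.array(ci['extrinsics']),k=[ci[k] for k in('fx','fy','cx','cy')])
    return im,d,ci
def w(ci,d,u,v,z=None):
    E=np.array(ci['extrinsics']);r=np.array([(u-ci['cx'])/ci['fx'],(v-ci['cy'])/ci['fy'],1.])
    if z is None: return (E@np.r_[r*d[int(round(v)),int(round(u))],1])[:3]
    r=E[:3,:3]@r; o=E[:3,3]; return o+r*(z-o[2])/r[2]
E
python3 - <<'E'
from h import *
im,d,ci=shot('top','top0'); print(ci)
for q in ['wedge','wedge_post','fence','tensioner','pointer_tip','rider','angle_piece','sprung_arm']:
    for r in arm.spot_in('top',q)[:4]:
        p=r['position']; print(q,np.round(p),round(r['score'],2),np.round(w(ci,d,*p)))
im,d,ci=shot('side','side0'); print(ci['extrinsics'])
print(arm.read_state())
E
```

```text
pics
{'fx': 450.92788981661334, 'fy': 450.92788981661334, 'cx': 282.6828206894664, 'cy': 209.47184325814425, 'extrinsics': array([[ 2.22505682e-02, -9.89397384e-01,  1.43519091e-01,
         2.53982597e+02],
       [-9.99749078e-01, -2.16485381e-02,  5.75517929e-03,
        -4.83841136e+01],
       [-2.58718083e-03, -1.43611135e-01, -9.89630814e-01,
         1.49735305e+03],
       [ 0.00000000e+00,  0.00000000e+00,  0.00000000e+00,
         1.00000000e+00]])}
wedge [280. 240.] 0.84 [365. -33.  32.]
wedge [371. 284.] 0.75 [ 232. -331.   21.]
wedge [371. 226.] 0.72 [ 418. -330.   26.]
wedge [421. 239.] 0.62 [ 381. -494.   27.]
wedge_post [370. 285.] 0.78 [ 228. -325.   23.]
wedge_post [372. 225.] 0.76 [ 423. -336.   22.]
wedge_post [421. 240.] 0.76 [ 375. -493.   24.]
wedge_post [277. 240.] 0.71 [366. -24.  28.]
fence [275. 200.] 0.7 [500. -14.  21.]
fence [248. 184.] 0.39 [552.  79.  20.]
fence [153. 141.] 0.33 [685. 396.  47.]
tensioner [235. 154.] 0.93 [659. 126.   6.]
pointer_tip [244. 182.] 0.69 [558.  89.  26.]
pointer_tip [137. 221.] 0.62 [420. 444.   7.]
angle_piece [348. 165.
[... 403 characters left out ...]
joints': array([ 1.42860658e+00,  3.84699151e-01,  7.85697594e-03, -6.87859099e-07,
       -1.19399968e+00, -2.58618916e-01]), 'joint_vel': array([ 0.00064788, -0.0006497 ,  0.00077829,  0.00110611, -0.00126627,
        0.00230718]), 'joint_efforts': array([ 5.46060801e-04, -3.91690779e+01,  1.88441992e+01,  4.18697923e+00,
       -7.73742213e-04, -3.79542243e-06]), 'position': array([243.80685373, 575.44227959, 231.29561296]), 'ee_rot': array([ 9.79986144e-01, -1.99065711e-01,  1.00526787e-06,  2.27453667e-05]), 'contact_force': array([0.49992488, 0.32359369, 0.1617154 ]), 'wrist_torque': array([ 0.00251708,  0.01049986, -0.05996852]), 'grasp_force': 0.0, 'gripper_width': 85.42867977712386}
```

```bash
python3 - <<'E'
import cv2
im=cv2.imread('pics/top0.png'); c=im[120:320,190:450]; cv2.imwrite('pics/c0.png',cv2.resize(c,None,fx=3,fy=3,interpolation=cv2.INTER_CUBIC))
E
```

```text
(no output)
```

View pics/c0.png

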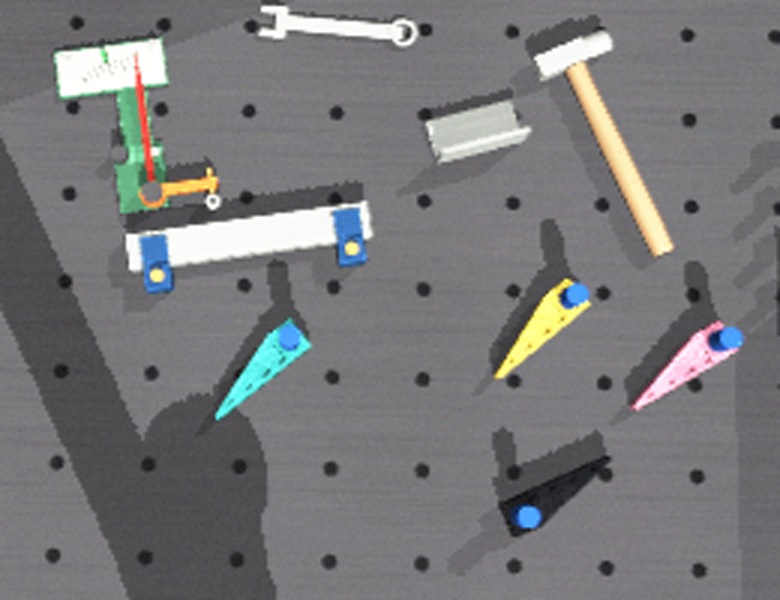

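View pics/side0.png

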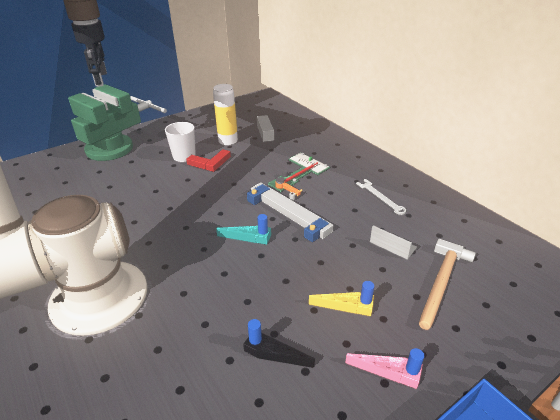

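The yellow wedge at crop (540,330), top image (370,230), is the one meant. The look-alikes are turquoise at crop (265,370), pink (690,365) and black (555,495). They have the same shape but the wrong colour.

The tube's strapped side faces the robot. Its working face points up in the picture, towards the orange arm with its roller at crop (212,200) and red pointer at (140,60). The wedge therefore enters from the right.

```bash
cat >> h.py <<'E'
def wedge_top(im,ci,f=w):
    h=cv2.cvtColor(im,cv2.COLOR_BGR2HSV)
    return h
E
python3 - <<'E'
from h import *
z=np.load('pics/top0.npz'); im,d=z['im'],z['d']; ci=dict(zip(('fx','fy','cx','cy'),z['k']),extrinsics=z['E'])
h=cv2.cvtColor(im,cv2.COLOR_BGR2HSV)
sub=np.zeros(h.shape[:2],bool); sub[205:255,350:395]=1
b=(h[...,0]>95)&(h[...,0]<125)&(h[...,1]>150)&sub
y=(h[...,0]>20)&(h[...,0]<35)&(h[...,1]>120)&sub
vb,ub=np.where(b); print('post',ub.mean(),vb.mean(),w(ci,d,ub.mean(),vb.mean(),62))
v,u=np.where(y); P=np.array([w(ci,d,a,c,24)[:2] for a,c in zip(u,v)]).astype(np.float32)
print(cv2.minAreaRect(P)); i=P[:,0].argmin(); print('tip',P[i],'min y',P[P[:,1].argmax()])
for n,(a,c),zz in [('fl',(127,235),25),('fr',(368,203),25),('roller',(212,201),22),('pivot',(150,192),25),('ptr',(137,55),15),('rider',(105,54),17)]:
    print(n,np.round(w(ci,d,a/3+190-.33,c/3+120-.33,zz)))
E
```

```text
post 380.96153846153845 218.1346153846154 [ 440.9793114  -355.63885659   62.        ]
((409.3167724609375, -318.31878662109375), (39.34143829345703, 130.18927001953125), 40.005943298339844)
tip [ 355.7028 -278.3333] min y [ 355.7028 -278.3333]
fl [502. 129.  25.]
fr [ 544. -137.   25.]
roller [543.  36.  22.]
pivot [551. 105.  25.]
ptr [711. 127.  15.]
rider [711. 163.  17.]
```

Emit:
arm_command --rows '[[[0,0,0],[0,0,0.05]],[[0,0,0],[0,0,0.1]]]'

```text
clock: 0.7
position: [243.8, 575.5, 231.3]
ee_rot: [0.938, -0.346, -0.0, -0.0]
contact_force: [0.1, -0.2, 0.2]
gripper_width: 85.0
grasp_force: 0.0
```

```bash
cat >> h.py <<'E'
from scipy.spatial.transform import Rotation as Ro
def plan(pts,p=None,q=None):
    s=arm.read_state(); p=s['position'] if p is None else np.array(p); R=Ro.from_quat(s['ee_rot'] if q is None else q)
    for t in pts:
        a=R.inv().apply(np.array(t[:3])-p)/250
        T=Ro.from_euler('ZX',[t[3],np.pi])
        v=(R.inv()*T).as_rotvec()/np.pi
        print(t,np.round(a,4),np.round(v,4)); p=np.array(t[:3]); R=T
E
python3 - <<'E'
from h import *
plan([[330,400,260,-1.4],[430,200,280,-2.1],[520,0,280,-2.6]],p=[243.81,575.46,231.31])
E
```

```text
[330, 400, 260, -1.4] [ 0.718   0.3098 -0.1148] [0.     0.     0.2206]
[430, 200, 280, -2.1] [ 0.8563 -0.2582 -0.08  ] [-0.     -0.      0.2228]
[520, 0, 280, -2.6] [ 0.5088 -0.7146 -0.    ] [-0.     -0.      0.1592]
```

Emit:
arm_command --rows '[[[0.718,0.31,-0.115],[0,0,0.22]],[[0.718,0.31,-0.115],[0,0,0.22]],[[0.718,0.31,-0.115],[0,0,0.22]],[[0.718,0.31,-0.115],[0,0,0.22]],[[0.718,0.31,-0.115],[0,0,0.22]]]'

```text
clock: 1.2
position: [332.7, 396.6, 261.9]
ee_rot: [0.764, -0.645, -0.0, -0.001]
contact_force: [-0.8, 1.2, -0.0]
gripper_width: 85.4
grasp_force: 0.0
```

Emit:
arm_command --rows '[[[0.856,-0.258,-0.08],[0,0,0.223]],[[0.856,-0.258,-0.08],[0,0,0.223]],[[0.856,-0.258,-0.08],[0,0,0.223]],[[0.856,-0.258,-0.08],[0,0,0.223]],[[0.856,-0.258,-0.08],[0,0,0.223]]]'

```text
clock: 1.7
position: [433.4, 198.5, 280.9]
ee_rot: [-0.498, 0.867, -0.0, 0.001]
contact_force: [0.7, 0.6, -0.1]
gripper_width: 85.3
grasp_force: 0.0
```

Emit:
arm_command --rows '[[[0.509,-0.715,0],[0,0,0.159]],[[0.509,-0.715,0],[0,0,0.159]],[[0.509,-0.715,0],[0,0,0.159]],[[0.509,-0.715,0],[0,0,0.159]],[[0.509,-0.715,0],[0,0,0.159]]]'

```text
clock: 2.2
position: [525.1, -1.4, 280.0]
ee_rot: [-0.269, 0.963, -0.0, 0.0]
contact_force: [0.0, 0.3, -0.7]
gripper_width: 85.5
grasp_force: 0.0
```

```bash
python3 - <<'E'
from h import *
im,d,ci=shot('wrist','w0'); print(ci); s=arm.read_state(); print(s['position'],s['ee_rot'],s['clock'])
cv2.imwrite('pics/w0b.png',cv2.resize(im,(800,600)))
E
```

```text
{'fx': 325.19226210127806, 'fy': 325.19226210127806, 'cx': 281.38461542768533, 'cy': 207.99152069150102, 'extrinsics': array([[-5.19100350e-01,  8.16139361e-01,  2.53872743e-01,
         4.59521578e+02],
       [ 8.54713282e-01,  4.95609917e-01,  1.54389173e-01,
        -4.06577090e+01],
       [ 1.81231790e-04,  2.97131879e-01, -9.54836433e-01,
         4.23568201e+02],
       [ 0.00000000e+00,  0.00000000e+00,  0.00000000e+00,
         1.00000000e+00]])}
[525.5351535   -2.11185002 279.80425768] [-2.68973424e-01  9.63147432e-01 -5.29418391e-04 -2.02411565e-04] 2.25
```

View pics/w0b.png

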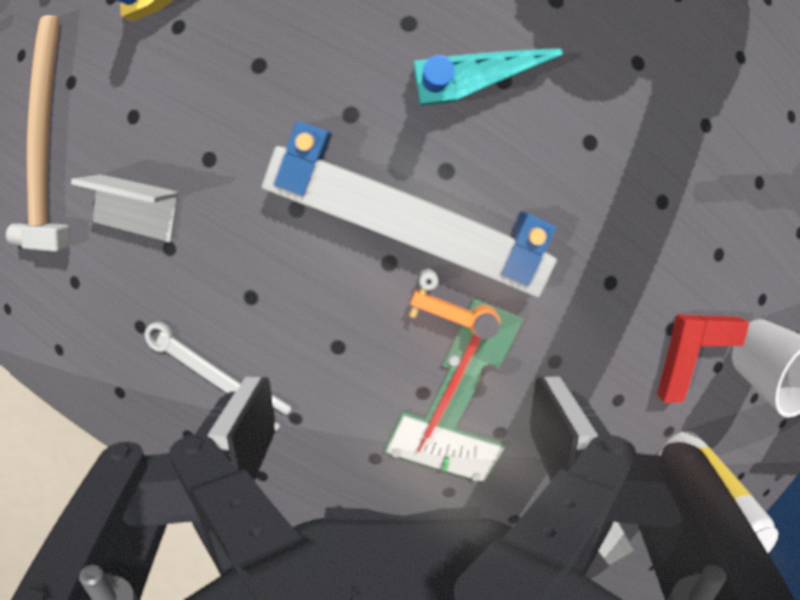

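The wrist view shows the tube's working edge running from about (265,188) to (540,296) at 800 px scale. The roller is at (429,281), the pivot at (486,322), the pointer tip at (421,448) and the green rider at (446,463).

```bash
cat >> h.py <<'E'
def fw(ci,u,v,z):
    E=np.array(ci['extrinsics']); x=np.array([(u-ci['cx'])/ci['fx'],(v-ci['cy'])/ci['fy']]); r=np.hypot(*x)
    k=np.sin(r)/r if r>0 else 1; ray=E[:3,:3]@np.r_[x*k,np.cos(r)]; o=E[:3,3]; return o+ray*(z-o[2])/ray[2]
def load(f):
    z=np.load(f'pics/{f}.npz'); return z['im'],z['d'],dict(zip(('fx','fy','cx','cy'),z['k']),extrinsics=z['E'])
def fpix(ci,P):
    E=np.array(ci['extrinsics']); c=E[:3,:3].T@(np.array(P)-E[:3,3]); t=np.arctan2(np.hypot(c[0],c[1]),c[2]); n=np.hypot(c[0],c[1])
    return np.array([ci['cx'],ci['cy']])+ci['fx']*t*c[:2]/n
E
python3 - <<'E'
from h import *
im,d,ci=load('w0'); g=cv2.cvtColor(im,cv2.COLOR_BGR2GRAY).astype(float)
s=1/1.4286
a=np.array([265,188])*s; b=np.array([540,296])*s
t=(b-a)/np.hypot(*(b-a)); n=np.array([-t[1],t[0]])
L=[]
for k in np.linspace(.1,.75,40):
    c=a+k*(b-a); o=np.arange(-8,8,.25); pr=[cv2.getRectSubPix(g.astype(np.float32),(1,1),tuple(c+n*x))[0,0] for x in o]
    i=np.argmin(np.gradient(np.convolve(pr,np.ones(5)/5,'same'))[6:-6])+6; L.append(fw(ci,*(c+n*o[i]),25)[:2])
L=np.array(L,np.float32)
for _ in range(3):
    vx,vy,x0,y0=cv2.fitLine(L,cv2.DIST_HUBER,0,.01,.01).ravel(); r=(L[:,0]-x0)*vy-(L[:,1]-y0)*vx; L=L[abs(r)<2]
if vy<0: vx,vy=-vx,-vy
yaw=np.arctan2(-vx,vy); print('face',x0,y0,'yaw',yaw,len(L),r.std())
ex=np.array([np.cos(yaw),np.sin(yaw)]);ey=np.array([-np.sin(yaw),np.cos(yaw)])
for nm,p,z in [('el',(265,188),25),('er',(540,296),25),('roller',(429,281),22),('pivot',(486,321),28),('tip',(421,448),15),('rider',(446,463),17),('sc0',(404,414),6)]:
    q=fw(ci,p[0]*s,p[1]*s,z)[:2]; print(nm,np.round(q,1),'fence rel',np.round([(q-[x0,y0])@ex,(q-[x0,y0])@ey],1))
E
```

```text
face 525.34576 -20.836283 yaw 0.16252753 40 0.18864389
el [ 542.2 -130.8] fence rel [  -1.2 -111.3]
er [498.3 132.4] fence rel [ -1.9 155.6]
roller [540.8  37.1] fence rel [24.6 54.7]
pivot [544.3 101.1] fence rel [ 38.4 117.2]
tip [701.8 130.3] fence rel [198.5 120.6]
rider [704.2 164. ] fence rel [206.4 153.5]
sc0 [678.8  95.1] fence rel [170.2  89.5]
```

```bash
python3 - <<'E'
from h import *
plan([[480,-180,230,-2.52],[441,-356,150,-2.447]],p=[520,0,280],q=Ro.from_euler('ZX',[-2.6,np.pi]).as_quat())
E
```

```text
[480, -180, 230, -2.52] [ 0.5083 -0.5345  0.2   ] [ 0.      0.     -0.0255]
[441, -356, 150, -2.447] [ 0.5368 -0.4815  0.32  ] [-0.      0.     -0.0232]
```

Emit:
arm_command --rows '[[[0.508,-0.535,0.2],[0,0,-0.025]],[[0.508,-0.535,0.2],[0,0,-0.025]],[[0.508,-0.535,0.2],[0,0,-0.025]],[[0.508,-0.535,0.2],[0,0,-0.025]]]'

```text
clock: 2.65
position: [484.7, -180.0, 229.6]
ee_rot: [-0.309, 0.951, 0.0, -0.0]
contact_force: [0.2, 0.2, 0.4]
gripper_width: 85.9
grasp_force: 0.0
```

Emit:
arm_command --rows '[[[0.537,-0.481,0.32],[0,0,-0.023]],[[0.537,-0.481,0.32],[0,0,-0.023]],[[0.537,-0.481,0.32],[0,0,-0.023]],[[0.537,-0.481,0.32],[0,0,-0.023]],[[0.537,-0.481,0.32],[0,0,-0.023]]]'

```text
clock: 3.15
position: [444.9, -357.4, 146.7]
ee_rot: [-0.34, 0.94, 0.002, -0.002]
contact_force: [-1.3, 0.7, -0.6]
gripper_width: 85.4
grasp_force: 0.0
```

Emit:
arm_command --rows '[[[0,0,0],[0,0,0]],[[0,0,0],[0,0,0]]]'

```text
clock: 3.35
position: [448.3, -354.1, 150.8]
ee_rot: [-0.344, 0.939, -0.0, 0.0]
contact_force: [0.5, 0.3, -0.8]
gripper_width: 85.2
grasp_force: 0.0
```

```bash
python3 - <<'E'
from h import *
im,d,ci=shot('wrist','w1'); s=arm.read_state(); print(s['position'],s['ee_rot'],s['clock'])
print(ci['extrinsics'])
h=cv2.cvtColor(im,cv2.COLOR_BGR2HSV)
y=((h[...,0]>20)&(h[...,0]<35)&(h[...,1]>120)).astype(np.uint8)
b=((h[...,0]>95)&(h[...,0]<125)&(h[...,1]>150)).astype(np.uint8)
for m,n in((y,'y'),(b,'b')):
    k,l,st,ce=cv2.connectedComponentsWithStats(m)
    for i in range(1,k):
        if st[i,4]>60: print(n,st[i],ce[i].round(1),fw(ci,*ce[i],24).round(1))
cv2.imwrite('pics/w1b.png',cv2.resize(im,(800,600)))
E
```

```text
[ 448.56833516 -353.80250484  151.00257847] [-3.43856770e-01  9.39021717e-01 -5.94534317e-04  6.19310910e-04] 3.4
[[-6.45948048e-01  7.28661423e-01  2.27604152e-01  3.89594527e+02]
 [ 7.63381285e-01  6.16711240e-01  1.92136046e-01 -4.03001200e+02]
 [-3.63913849e-04  2.97858654e-01 -9.54609915e-01  2.94249338e+02]
 [ 0.00000000e+00  0.00000000e+00  0.00000000e+00  1.00000000e+00]]
y [ 268  164  148   48 3330] [338.3 177.5] [ 401.6 -329.1   24. ]
b [  15    0   96   37 2124] [66.1 13. ] [ 437.8 -633.4   24. ]
b [ 139    7   45   39 1165] [160.9  26.2] [ 396.3 -532.1   24. ]
b [ 480   25   49   31 1116] [504.7  40.1] [ 185.3 -293.8   24. ]
b [276 179  26  28 363] [289.3 189.5] [ 437.  -354.2   24. ]
b [494 310  33  36 607] [510.4 327.1] [385.3 -15.1  24. ]
```

View pics/w1b.png

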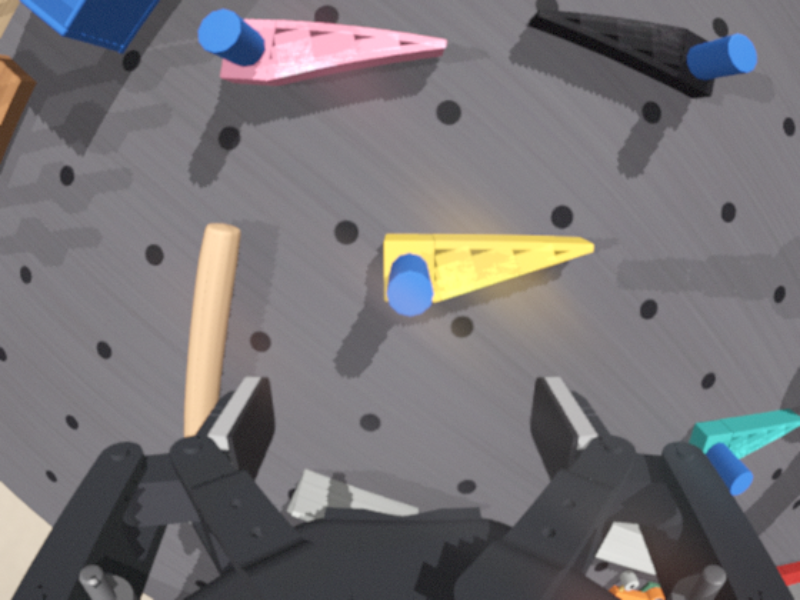

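The wrist view confirms the yellow wedge. Its post top is at (410,291), and its straight face edge runs along the top from (385,236) to (592,240).

```bash
python3 - <<'E'
from h import *
im,d,ci=load('w1'); s=1/1.4286
P=fw(ci,410*s,291*s,70);print('post',P)
A=fw(ci,386*s,235*s,24);B=fw(ci,590*s,238.5*s,24);print(A,B,'yaw',np.arctan2(-(B-A)[0],(B-A)[1]),np.hypot(*(B-A)[:2]))
yaw=np.arctan2(-(B-A)[0],(B-A)[1]); R=np.array([[np.cos(yaw),-np.sin(yaw)],[np.sin(yaw),np.cos(yaw)]])
print('post from face corner', A[:2]+R@[19,15])
E
```

```text
post [ 437.98228478 -356.87663167   70.        ]
[ 430.86184944 -380.53632389   24.        ] [ 349.22630496 -283.96866172   24.        ] yaw 0.7018008068253438 126.45028864561688
post from face corner [ 435.68787571 -356.81482582]
```

```bash
python3 - <<'E'
from h import *
plan([[437,-357,80,-2.4416],[437,-357,33,-2.4416]])
E
```

```text
[437, -357, 80, -2.4416] [0.0438 0.0206 0.2839] [-0.0005  0.0002  0.0007]
[437, -357, 33, -2.4416] [ 0.    -0.     0.188] [0. 0. 0.]
```

Emit:
arm_command --rows '[[[0.044,0.021,0.284],[0,0,0]],[[0.044,0.021,0.284],[0,0,0]],[[0.044,0.021,0.38],[0,0,0]],[[0.044,0.021,0.472],[0,0,0]],[[0.044,0.021,0.472],[0,0,0]]]'

```text
clock: 3.9
position: [434.9, -355.6, 30.2]
ee_rot: [-0.344, 0.939, 0.002, -0.002]
contact_force: [-0.8, 0.5, -0.8]
gripper_width: 85.1
grasp_force: 0.0
```

Emit:
arm_command --rows '[[[0,0,0],[0,0,0]],[[0,0,0],[0,0,0]],[[0,0,0],[0,0,0]],[[0,0,0],[0,0,0]],[[0,0,0],[0,0,0]]]' --grip 0.15

```text
clock: 4.4
position: [436.7, -358.1, 33.3]
ee_rot: [-0.343, 0.939, -0.001, 0.001]
contact_force: [0.1, 1.5, 5.6]
gripper_width: 22.6
grasp_force: 58.5
```

Emit:
arm_command --rows '[[[0,0,0],[0,0,0]],[[0,0,0],[0,0,0]],[[0,0,0],[0,0,0]],[[0,0,0],[0,0,0]],[[0,0,0],[0,0,0]]]' --grip 0

```text
clock: 4.9
position: [436.7, -358.1, 33.3]
ee_rot: [-0.343, 0.939, -0.001, 0.001]
contact_force: [-0.9, 2.1, 5.6]
gripper_width: 22.7
grasp_force: 58.6
```

```bash
python3 - <<'E'
from h import *
s=arm.read_state(); print(s)
E
```

```text
{'clock': 4.9, 'joints': array([-3.99801983e-01,  5.01997013e-01, -3.76914048e-01,  4.35761515e-04,
       -6.89739299e-01, -4.70692529e-01]), 'joint_vel': array([-0.00032024, -0.00013632,  0.00114362, -0.00175518,  0.00083557,
       -0.00043321]), 'joint_efforts': array([-4.97364812e-01, -3.58680081e+01,  1.18142545e+01,  2.59846039e+00,
        2.43828166e-01,  7.44986086e-03]), 'position': array([ 436.66893407, -358.08939557,   33.34486476]), 'ee_rot': array([-3.43197094e-01,  9.39262788e-01, -8.32931673e-04,  6.90500243e-04]), 'contact_force': array([-0.91888402,  2.14672592,  5.57027591]), 'wrist_torque': array([ 0.43249985,  0.02247295, -0.02483773]), 'grasp_force': 58.590184450149536, 'gripper_width': 22.706164373068283}
```

```bash
cat >> h.py <<'E'
O=np.array([525.35,-20.84]);YF=.1625
ex=np.array([np.cos(YF),np.sin(YF)]);ey=np.array([-np.sin(YF),np.cos(YF)])
def F(x,y): return list(O+x*ex+y*ey)
def rel(p): return np.round([(np.array(p[:2])-O)@ex,(np.array(p[:2])-O)@ey],2)
E
python3 - <<'E'
from h import *
plan([[437,-357,105,-2.4416],[490,-230,105,-2.71],F(25,-85)+[105,-2.979],F(25,-85)+[45,-2.979]])
E
```

```text
[437, -357, 105, -2.4416] [-0.004   0.0019 -0.2866] [-0.0006  0.0002  0.0002]
[490, -230, 105, -2.71] [-0.4894  0.252   0.    ] [ 0.     -0.      0.0854]
[np.float64(563.7724384022831), np.float64(-100.6755574116118), 105, -2.979] [-0.4844  0.3464  0.    ] [ 0.     -0.      0.0856]
[np.float64(563.7724384022831), np.float64(-100.6755574116118), 45, -2.979] [ 0.   -0.    0.24] [0. 0. 0.]
```

Emit:
arm_command --rows '[[[0,0,-0.04],[0,0,0]],[[0,0,-0.12],[0,0,0]],[[0,0,-0.22],[0,0,0]],[[0,0,-0.287],[0,0,0]],[[0,0,-0.287],[0,0,0]]]'

```text
clock: 5.4
position: [437.2, -358.4, 106.4]
ee_rot: [-0.343, 0.939, -0.002, 0.002]
contact_force: [-0.3, -0.1, -2.3]
gripper_width: 23.0
grasp_force: 59.0
```

Emit:
arm_command --rows '[[[-0.05,0.025,0],[0,0,0.01]],[[-0.15,0.08,0],[0,0,0.025]],[[-0.27,0.14,0],[0,0,0.045]],[[-0.39,0.2,0],[0,0,0.065]],[[-0.489,0.252,0],[0,0,0.085]]]'

```text
clock: 5.9
position: [488.2, -229.1, 102.5]
ee_rot: [-0.214, 0.977, 0.001, -0.001]
contact_force: [1.0, 0.2, -3.1]
gripper_width: 22.5
grasp_force: 59.0
```

Emit:
arm_command --rows '[[[-0.12,0.085,0],[0,0,0.021]],[[-0.24,0.17,0],[0,0,0.043]],[[-0.36,0.26,0],[0,0,0.064]],[[-0.45,0.32,0],[0,0,0.08]],[[-0.484,0.346,0],[0,0,0.086]]]'

```text
clock: 6.4
position: [562.7, -99.2, 102.3]
ee_rot: [-0.082, 0.997, 0.0, -0.001]
contact_force: [-0.4, -0.4, -2.2]
gripper_width: 22.8
grasp_force: 59.1
```

Emit:
arm_command --rows '[[[0,0,0],[0,0,0]],[[0,0,0.06],[0,0,0]],[[0,0,0.14],[0,0,0]],[[0,0,0.2],[0,0,0]],[[0,0,0.2],[0,0,0]]]'

```text
clock: 6.9
position: [559.1, -102.3, 50.8]
ee_rot: [-0.081, 0.997, 0.0, -0.004]
contact_force: [0.1, -0.0, -2.4]
gripper_width: 22.5
grasp_force: 59.1
```

```bash
python3 - <<'E'
from h import *
im,d,ci=shot('wrist','w2'); s=arm.read_state(); print(s['position'],rel(s['position']),s['ee_rot'],s['clock'],s['contact_force'],s['gripper_width'])
cv2.imwrite('pics/w2b.png',cv2.resize(im,(800,600)))
E
```

```text
[ 560.51108905 -102.31221134   52.33197728] [ 21.52 -86.09] [-8.10517392e-02  9.96707568e-01  8.62568727e-06 -2.15409168e-03] 6.95 [-0.13371296 -1.19735218 -1.45636755] 22.585089992724722
```

View pics/w2b.png

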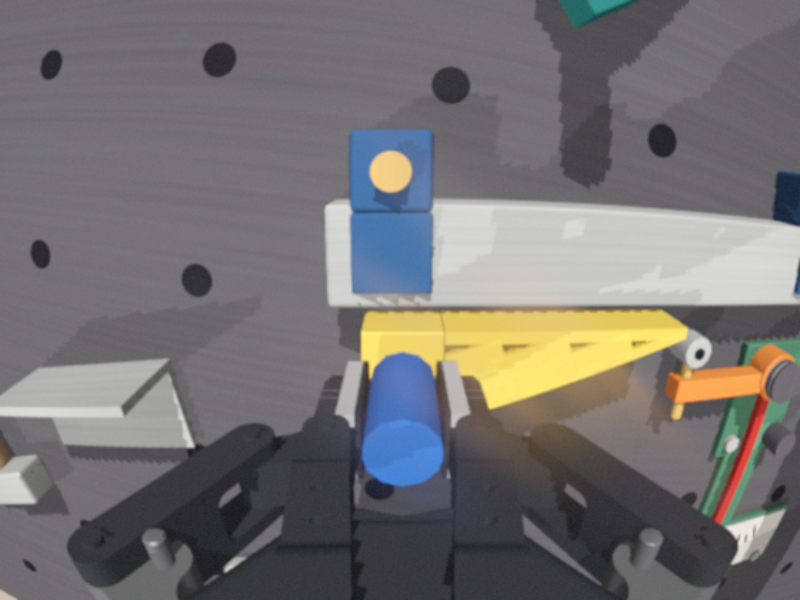

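The wedge is held with its straight edge, (365,313) to (665,312), close to and parallel with the tube face edge at (330,305) to (800,305). It is still about 19 mm above the table, short of the roller at (697,350).

```bash
python3 - <<'E'
from h import *
im,d,ci=load('w2'); s=1/1.4286
for u,v,z in[(366,313,43),(440,312.5,43),(662,312,43),(340,305,25),(600,305,25),(790,305,25),(697,350,22)]:
    print(z,rel(fw(ci,u*s,v*s,z)))
plan([F(22,-86)+[37,-2.979],F(20.5,-86)+[34,-2.979]])
E
```

```text
43 [ -3.58 -98.04]
43 [ -3.75 -72.43]
43 [-3.25 15.1 ]
25 [  -0.69 -109.51]
25 [-0.46 -4.43]
25 [  0.42 112.35]
22 [23.26 54.08]
[np.float64(560.9737464670947), np.float64(-102.14774063795006), 37, -2.979] [-0.0022  0.0003  0.0613] [ 0.0001 -0.0014 -0.0001]
[np.float64(559.4935076123091), np.float64(-102.39041929952404), 34, -2.979] [0.006 0.    0.012] [0. 0. 0.]
```

```bash
python3 - <<'E'
from h import *
im,d,ci=load('w2'); s=1/1.4286
for u,v in[(366,313),(440,312.5),(662,312)]:
    for z in (19,43): print(z,rel(fw(ci,u*s,v*s,z)))
print(fpix(ci,F(22,-40)+[43])/s,fpix(ci,F(2.5,-40)+[43])/s,fpix(ci,F(2.5,-40)+[19])/s, rel(ci['extrinsics'][:2,3]))
for u in (390,420,480,520,560,600):
  print(u,[int(x) for x in im[int(300*s):int(365*s),int(u*s),1]])
print(d[int(300*s):int(400*s):4,int(400*s)],d[int(300*s):int(400*s):4,int(560*s)])
E
```

```text
19 [  4.6  -99.97]
43 [ -3.58 -98.04]
19 [  4.4  -70.32]
43 [ -3.75 -72.43]
19 [ 4.98 31.05]
43 [-3.25 15.1 ]
[523.9538238  377.25661585] [529.05674896 328.58896443] [514.00249665 307.7713667 ] [-55.34 -85.83]
390 [170, 184, 192, 189, 172, 145, 118, 111, 129, 166, 191, 197, 197, 198, 199, 199, 200, 200, 202, 202, 201, 200, 207, 226, 233, 226, 218, 217, 217, 217, 217, 216, 217, 217, 216, 216, 217, 217, 211, 176, 131, 109, 112, 113, 111, 114]
420 [196, 196, 182, 163, 149, 130, 106, 97, 109, 139, 175, 196, 200, 197, 199, 199, 198, 199, 198, 200, 199, 197, 203, 222, 230, 221, 215, 214, 213, 215, 216, 215, 216, 215, 215, 215, 214, 215, 215, 199, 168, 133, 114, 113, 113, 114]
480 [202, 201, 198, 191, 171, 142, 110, 101, 115, 148, 181, 197, 201, 201, 202, 200, 200, 203, 201, 202, 200, 202, 202, 210, 215, 215, 216, 216, 215, 216, 216, 214, 207, 208, 214, 215, 216, 214, 214, 215, 214, 214, 215, 215, 214, 213]
520 [203, 202, 201, 192, 177, 154, 132, 130, 150, 186, 200, 201, 201, 203, 200, 203, 202, 202, 202, 203, 202, 203, 204, 210, 214, 215, 216, 217, 215, 217, 214, 202, 164, 144, 172, 196, 2
[... 184 characters left out ...]
222, 225, 226, 227, 229, 230, 229, 228, 228, 229, 228, 228, 229, 228, 230, 229, 230, 230, 230, 232]
600 [199, 198, 196, 188, 159, 115, 81, 96, 148, 194, 201, 200, 202, 200, 200, 200, 201, 201, 202, 200, 201, 204, 218, 228, 229, 229, 230, 230, 229, 228, 222, 222, 227, 226, 229, 227, 226, 228, 227, 228, 227, 227, 227, 227, 232, 233]
[179.01266 177.27882 184.41966 178.63141 172.75876 166.35123 163.07877
 164.43393 165.14374 164.863   159.74394 157.05276 152.48105 148.57043
 145.20735 141.52014 139.06862 133.57889] [175.15556 177.66496 184.75789 178.96245 172.87567 166.70274 163.69487
 164.54532 164.77646 166.30446 165.99573 166.7787  167.04909 168.41331
 169.97536 168.93492 215.89903 219.61212]
```

Emit:
arm_command --rows '[[[0,0,0.02],[0,0,0]],[[0,0,0.04],[0,0,0]],[[0,0,0.06],[0,0,0]],[[0,0,0.06],[0,0,0]],[[0,0,0.06],[0,0,0]]]'

```text
clock: 7.45
position: [562.3, -101.4, 38.8]
ee_rot: [-0.082, 0.997, -0.0, -0.0]
contact_force: [-0.9, 1.3, -2.4]
gripper_width: 22.8
grasp_force: 59.1
```

Emit:
arm_command --rows '[[[0,0,0.008],[0,0,0]],[[0,0,0.015],[0,0,0]],[[0,0,0.018],[0,0,0]],[[0,0,0.018],[0,0,0]],[[0,0,0.018],[0,0,0]]]'

```text
clock: 7.95
position: [562.3, -101.4, 34.3]
ee_rot: [-0.082, 0.997, -0.0, 0.0]
contact_force: [-0.9, -0.4, -3.1]
gripper_width: 22.7
grasp_force: 59.1
```

Emit:
arm_command --rows '[[[0,0,0.002],[0,0,0]],[[0,0,0.003],[0,0,0]],[[0,0,0.003],[0,0,0]],[[0,0,0.003],[0,0,0]]]'

```text
clock: 8.35
position: [562.3, -101.4, 33.6]
ee_rot: [-0.081, 0.997, -0.0, 0.0]
contact_force: [0.6, -0.4, -2.3]
gripper_width: 23.0
grasp_force: 59.1
```

Emit:
arm_command --rows '[[[0,0,0.002],[0,0,0]],[[0,0,0.002],[0,0,0]],[[0,0,0.002],[0,0,0]]]'

```text
clock: 8.65
position: [562.4, -101.4, 33.4]
ee_rot: [-0.082, 0.997, -0.0, 0.0]
contact_force: [-0.5, 0.1, 1.3]
gripper_width: 22.9
grasp_force: 59.3
```

Emit:
arm_command --rows '[[[0,0,0.002],[0,0,0]],[[0,0,0.002],[0,0,0]],[[0,0,0.002],[0,0,0]]]'

```text
clock: 8.95
position: [562.4, -101.4, 33.4]
ee_rot: [-0.082, 0.997, -0.0, 0.0]
contact_force: [-1.8, 0.1, 6.0]
gripper_width: 22.5
grasp_force: 59.7
```

Emit:
arm_command --rows '[[[0.004,0,-0.0016],[0,0,0]],[[0.008,0,-0.0016],[0,0,0]],[[0.012,0,-0.0016],[0,0,0]],[[0.015,0,-0.0016],[0,0,0]],[[0.015,0,-0.0016],[0,0,0]]]'

```text
clock: 9.45
position: [559.5, -102.0, 33.4]
ee_rot: [-0.082, 0.997, -0.0, 0.001]
contact_force: [2.7, 0.5, 2.3]
gripper_width: 22.5
grasp_force: 59.6
```

Emit:
arm_command --rows '[[[0.004,0,0],[0,0,0]],[[0.004,0,0],[0,0,0]],[[0.004,0,0],[0,0,0]]]'

```text
clock: 9.75
position: [558.3, -102.2, 33.4]
ee_rot: [-0.082, 0.997, -0.0, 0.001]
contact_force: [2.4, -0.3, 4.1]
gripper_width: 22.4
grasp_force: 59.8
```

```bash
python3 - <<'E'
from h import *
im,d,ci=shot('wrist','w3'); s=arm.read_state(); print(s['position'],rel(s['position']),s['ee_rot'],s['clock'],s['contact_force'],s['wrist_torque'])
s=1/1.4286
for u in (390,420,480,520,560,600):
  print(u,[int(x) for x in im[int(285*s):int(345*s),int(u*s),0]])
E
```

```text
[ 558.26932324 -102.18725914   33.38807127] [ 19.32 -85.6 ] [-8.16781408e-02  9.96658487e-01 -1.18231699e-04  7.26376148e-04] 9.8 [1.94529905 0.23168009 4.00869432] [-0.03279838 -0.79912359 -0.00560973]
390 [170, 169, 171, 170, 171, 171, 170, 170, 170, 168, 171, 172, 170, 170, 170, 172, 164, 153, 149, 161, 162, 159, 166, 183, 199, 198, 181, 143, 91, 60, 72, 81, 98, 115, 120, 115, 108, 106, 107, 106, 106, 106]
420 [171, 172, 173, 171, 173, 171, 172, 172, 173, 172, 172, 172, 171, 171, 171, 171, 164, 149, 140, 150, 176, 189, 192, 187, 170, 152, 144, 127, 101, 94, 91, 97, 106, 123, 130, 120, 115, 116, 115, 113, 113, 110]
480 [198, 197, 196, 198, 196, 194, 195, 196, 196, 197, 198, 199, 198, 198, 200, 199, 196, 194, 195, 197, 198, 198, 197, 196, 194, 186, 166, 125, 79, 64, 64, 76, 94, 100, 106, 107, 108, 108, 108, 108, 109, 109]
520 [197, 197, 197, 197, 196, 194, 197, 196, 197, 197, 196, 197, 197, 197, 196, 197, 193, 193, 192, 196, 198, 195, 194, 192, 193, 186, 161, 126, 98, 92, 92, 97, 109, 113, 114, 116, 115, 112, 113, 114, 112, 105]
560 [198, 197, 197, 197, 196, 196, 196, 196, 196, 199, 198, 196, 196, 197, 197, 195, 193, 193, 192, 195, 197, 195, 193, 192, 190, 181, 155, 122, 100, 96, 98, 106, 114, 117, 120, 119, 121, 126, 125, 126, 124, 125]
600 [198, 197, 197, 198, 198, 197, 197, 199, 199, 201, 201, 200, 200, 198, 199, 198, 195, 194, 197, 198, 199, 199, 196, 195, 192, 173, 139, 95, 71, 66, 82, 100, 112, 117, 120, 120, 121, 124, 123, 122, 121, 121]
```

Emit:
arm_command --rows '[[[0.004,0,0],[0,0,0]],[[0.004,0,0],[0,0,0]],[[0.004,0,0],[0,0,0]]]'

```text
clock: 10.1
position: [557.2, -102.3, 33.4]
ee_rot: [-0.082, 0.997, -0.0, 0.001]
contact_force: [3.2, -0.6, 5.1]
gripper_width: 22.3
grasp_force: 59.8
```

Emit:
arm_command --rows '[[[0.002,0,0],[0,0,0]],[[0.002,0,0],[0,0,0]],[[0.002,0,0],[0,0,0]]]'

```text
clock: 10.4
position: [556.9, -102.4, 33.4]
ee_rot: [-0.082, 0.997, -0.0, 0.001]
contact_force: [4.6, 0.5, 5.3]
gripper_width: 22.5
grasp_force: 59.9
```

Emit:
arm_command --rows '[[[0.002,0,0],[0,0,0]],[[0.002,0,0],[0,0,0]],[[0.002,0,0],[0,0,0]]]'

```text
clock: 10.7
position: [556.3, -102.5, 33.4]
ee_rot: [-0.082, 0.997, -0.0, 0.001]
contact_force: [4.0, -0.4, 5.9]
gripper_width: 22.8
grasp_force: 59.9
```

Emit:
arm_command --rows '[[[0.002,0,-0.0016],[0,0,0]],[[0.002,0,-0.0016],[0,0,0]],[[0.002,0,-0.0016],[0,0,0]]]'

```text
clock: 11.0
position: [555.4, -102.5, 33.4]
ee_rot: [-0.081, 0.997, -0.0, 0.0]
contact_force: [4.0, 0.4, 4.1]
gripper_width: 22.8
grasp_force: 59.5
```

Emit:
arm_command --rows '[[[0.002,0,0],[0,0,0]],[[0.002,0,0],[0,0,0]],[[0.002,0,0],[0,0,0]]]'

```text
clock: 11.3
position: [555.4, -102.5, 33.4]
ee_rot: [-0.081, 0.997, 0.0, 0.001]
contact_force: [5.4, 0.9, 2.1]
gripper_width: 22.5
grasp_force: 59.6
```

```bash
python3 - <<'E'
from h import *
im,d,ci=shot('wrist','w4'); s=arm.read_state(); print(s['position'],rel(s['position']),s['ee_rot'],s['clock'],s['contact_force'],s['wrist_torque'])
s=1/1.4286
for u in (390,480,520,560,600,640):
  print(u,[int(x) for x in im[int(310*s):int(345*s),int(u*s),0]])
E
```

```text
[ 555.40145897 -102.54653959   33.39942448] [ 16.44 -85.49] [-8.14596439e-02  9.96676296e-01  1.35587652e-05  8.29419331e-04] 11.35 [5.82045231 0.97784957 3.23061208] [ 0.1429691  -1.5336522  -0.05497564]
390 [171, 171, 169, 169, 168, 158, 144, 147, 151, 146, 142, 149, 173, 187, 177, 146, 124, 121, 112, 109, 106, 108, 106, 106, 106]
480 [199, 198, 197, 200, 197, 195, 195, 197, 199, 199, 197, 195, 196, 193, 179, 153, 123, 107, 106, 108, 109, 109, 109, 109, 109]
520 [197, 196, 197, 197, 195, 193, 194, 195, 199, 197, 195, 194, 192, 189, 171, 141, 116, 115, 118, 115, 117, 117, 113, 112, 107]
560 [198, 197, 196, 197, 193, 193, 193, 194, 198, 195, 194, 193, 191, 182, 161, 134, 120, 121, 121, 121, 127, 131, 127, 125, 126]
600 [200, 199, 199, 199, 196, 195, 197, 198, 198, 199, 195, 197, 203, 191, 161, 123, 116, 121, 121, 122, 124, 122, 123, 122, 122]
640 [214, 212, 212, 208, 208, 210, 210, 213, 212, 211, 211, 209, 202, 175, 129, 107, 110, 115, 113, 113, 113, 113, 102, 78, 54]
```

Emit:
arm_command --rows '[[[-0.001,0.01,0],[0,0,0]],[[-0.001,0.03,0],[0,0,0]],[[-0.001,0.05,0],[0,0,0]],[[-0.001,0.07,0],[0,0,0]],[[-0.001,0.08,0],[0,0,0]]]'

```text
clock: 11.85
position: [552.3, -83.5, 33.4]
ee_rot: [-0.081, 0.997, -0.0, 0.001]
contact_force: [6.3, -4.5, 1.9]
gripper_width: 22.7
grasp_force: 59.6
```

Emit:
arm_command --rows '[[[0,0.02,0],[0,0,0]],[[0,0.04,0],[0,0,0]],[[0,0.06,0],[0,0,0]],[[0,0.08,0],[0,0,0]],[[0,0.09,0],[0,0,0]]]'

```text
clock: 12.35
position: [548.7, -61.3, 33.4]
ee_rot: [-0.082, 0.997, -0.0, 0.001]
contact_force: [6.2, -4.2, 2.6]
gripper_width: 22.9
grasp_force: 59.6
```

```bash
python3 - <<'E'
from h import *
s=arm.read_state(); f=s['contact_force']; print(s['position'],rel(s['position']),s['ee_rot'],s['clock'],'f fence',f[:2]@ex,f[:2]@ey,f[2],s['wrist_torque'])
E
```

```text
[548.6607541  -61.33660972  33.41554156] [ 16.45 -43.73] [-8.15258749e-02  9.96670911e-01 -4.77673467e-04  6.31325791e-04] 12.35 f fence 5.444261629332404 -5.194565838683886 2.6176924319129498 [-1.19710045 -1.77642355 -0.0999825 ]
```

Emit:
arm_command --rows '[[[-0.0005,0.015,0],[0,0,0]],[[-0.0005,0.03,0],[0,0,0]],[[-0.0005,0.045,0],[0,0,0]],[[-0.0005,0.06,0],[0,0,0]],[[-0.0005,0.07,0],[0,0,0]]]'

```text
clock: 12.85
position: [545.9, -44.3, 33.4]
ee_rot: [-0.082, 0.997, -0.001, 0.0]
contact_force: [7.1, -8.4, 2.4]
gripper_width: 22.4
grasp_force: 59.7
```

Emit:
arm_command --rows '[[[0,0.01,0],[0,0,0]],[[0,0.02,0],[0,0,0]],[[0,0.03,0],[0,0,0]],[[0,0.04,0],[0,0,0]],[[0,0.04,0],[0,0,0]]]'

```text
clock: 13.35
position: [544.4, -35.0, 33.5]
ee_rot: [-0.082, 0.997, -0.001, 0.0]
contact_force: [6.6, -7.1, 2.0]
gripper_width: 22.7
grasp_force: 59.7
```

```bash
python3 - <<'E'
from h import *
s=arm.read_state(); f=s['contact_force']; print(s['position'],rel(s['position']),s['ee_rot'],s['clock'],'f fence',f[:2]@ex,f[:2]@ey,f[2],s['wrist_torque'])
im,d,ci=shot('top','t1'); iw,_,cw=shot('wrist','w5')
for c in ('top','wrist'):
  for q in ('pointer_tip','rider','sprung_arm'): print(c,q,[(np.round(r['position'],1),round(r['score'],2)) for r in arm.spot_in(c,q)[:2]])
a=cv2.resize(im[120:210,200:300],(400,360),interpolation=cv2.INTER_CUBIC); b=cv2.resize(iw,(400,300)); cv2.imwrite('pics/m1.png',np.hstack([a,np.vstack([b,np.zeros((60,400,3),np.uint8)])]))
E
```

```text
[544.3917183  -35.02625198  33.49789689] [ 16.5  -17.08] [-8.15818081e-02  9.96666136e-01 -8.87034157e-04  4.84209882e-04] 13.35 f fence 5.400767305299156 -8.09137235440348 2.0029247658909712 [-2.00863039 -1.9672836  -0.06513524]
top pointer_tip [(array([260.2, 185.9]), 0.47)]
top rider [(array([131.5, 170.5]), 0.7)]
top sprung_arm []
wrist pointer_tip [(array([464.5, 290.3]), 0.93)]
wrist rider [(array([ 26.1, 289.5]), 0.31)]
wrist sprung_arm [(array([468.7, 292.2]), 0.93)]
```

View pics/m1.png

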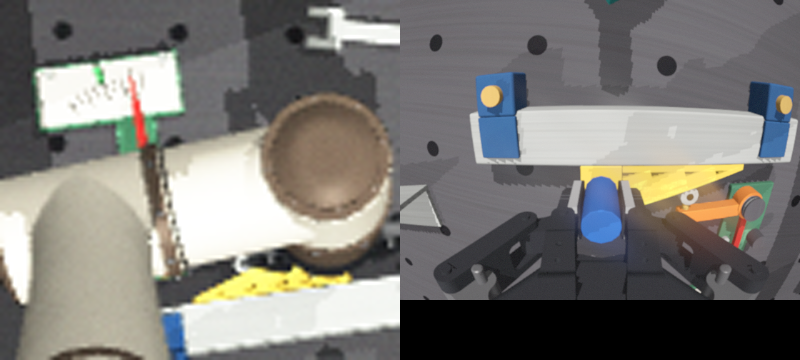

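The top view shows the pointer tip at about crop (132,73) and the rider at (99,75). The wedge has reached the roller in the wrist view at (689,197).

```bash
cat >> h.py <<'E'
def gauge(im,ci):
    # sub-pixel angles of pointer and rider from the top camera
    x0,y0,x1,y1=205,130,250,155; S=8
    c=cv2.resize(im[y0:y1,x0:x1],None,fx=S,fy=S,interpolation=cv2.INTER_CUBIC).astype(float)
    b,g,r=c[...,0],c[...,1],c[...,2]
    def pts(wt,z):
        v,u=np.where(wt>0); return np.array([rel(w(ci,None,(a+.5)/S-.5+x0,(q+.5)/S-.5+y0,z)) for a,q in zip(u,v)]),wt[v,u]
    red=np.clip(r-np.maximum(g,b)-50,0,None); P,wp=pts(red,15)
    gr=np.clip(g-np.maximum(r,b)-25,0,None)
    return P,wp,pts(gr,17)
E
python3 - <<'E'
from h import *
for f in('top0','t1'):
    im,d,ci=load(f); P,wp,(G,wg)=gauge(im,ci)
    A=np.polyfit(P[:,0],P[:,1],1,w=np.sqrt(wp)); print(f,'slope',A,'x range',P[:,0].min(),P[:,0].max(),'y@195',np.polyval(A,195))
    m=(G[:,0]>192)&(G[:,0]<215)&(G[:,1]>140)&(G[:,1]<165); print(m.sum(),np.average(G[m],axis=0,weights=wg[m]),G[m].min(0),G[m].max(0))
E
```

```text
top0 slope [-8.35420071e-03  1.19228166e+02] x range 148.88 206.66 y@195 117.5990971373294
479 [209.74309199 152.23717069] [202.34 148.06] [214.95 156.99]
t1 slope [4.29304588e-02 1.17134068e+02] x range 149.48 206.35 y@195 125.50550741328385
495 [209.88706834 152.54954601] [202.4  148.11] [214.95 158.15]
```

Emit:
arm_command --rows '[[[0,0.01,0],[0,0,0]],[[0,0.022,0],[0,0,0]],[[0,0.034,0],[0,0,0]],[[0,0.044,0],[0,0,0]],[[0,0.05,0],[0,0,0]]]'

```text
clock: 14.25
position: [542.5, -23.2, 33.6]
ee_rot: [-0.081, 0.997, -0.001, 0.0]
contact_force: [8.3, -9.9, 2.4]
gripper_width: 22.2
grasp_force: 59.7
```

Emit:
arm_command --rows '[[[0,0.01,0],[0,0,0]],[[0,0.02,0],[0,0,0]],[[0,0.028,0],[0,0,0]],[[0,0.032,0],[0,0,0]],[[0,0.032,0],[0,0,0]]]'

```text
clock: 14.75
position: [541.2, -15.4, 33.6]
ee_rot: [-0.081, 0.997, -0.001, 0.0]
contact_force: [7.6, -9.1, 2.1]
gripper_width: 22.4
grasp_force: 59.7
```

```bash
cat >> h.py <<'E'
def report(f):
    s=arm.read_state(); fc=s['contact_force']; print(rel(s['position']),s['position'][2],s['clock'],'f',fc[:2]@ex,fc[:2]@ey,fc[2])
    im,d,ci=shot('top',f); P,wp,(G,wg)=gauge(im,ci)
    A=np.polyfit(P[:,0],P[:,1],1,w=np.sqrt(wp))
    m=(G[:,0]>192)&(G[:,0]<215)&(G[:,1]>140)&(G[:,1]<165); g=np.average(G[m],axis=0,weights=wg[m])
    print('pointer slope',A[0]+.0083,'tip',(np.polyval(A,195)-117.6)/156.6,'rider',g,np.arctan2(g[1]-118.9,g[0]-38.4)+.0083, m.sum())
E
python3 -c "
from h import *
report('t2')"
```

```text
[16.49  2.79] 33.571965847692766 14.75 f 6.024642189182061 -10.232249514165765 2.0597420703655254
pointer slope 0.15842835563618138 tip 0.15143515284744286 rider [209.85442178 152.50755534] 0.20186044222156954 498
```

Emit:
arm_command --rows '[[[-0.001,0.008,0],[0,0,0]],[[-0.001,0.016,0],[0,0,0]],[[-0.001,0.024,0],[0,0,0]],[[-0.001,0.028,0],[0,0,0]],[[-0.001,0.028,0],[0,0,0]]]'

```text
clock: 15.3
position: [540.1, -8.7, 33.6]
ee_rot: [-0.081, 0.997, -0.001, 0.0]
contact_force: [6.7, -10.0, 2.7]
gripper_width: 22.6
grasp_force: 59.7
```

```bash
python3 -c "
from h import *
report('t3')
im,_,_=load('t3'); cv2.imwrite('pics/t3c.png',cv2.resize(im[125:165,200:255],(770,560),interpolation=cv2.INTER_CUBIC))"
```

```text
[16.55  9.63] 33.59766693973998 15.3 f 4.949730952349972 -10.983354042290786 2.739332938605714
pointer slope 0.1961508404590746 tip 0.18598040038825156 rider [209.91383289 152.49425377] 0.20172036817324304 497
```

View pics/t3c.png

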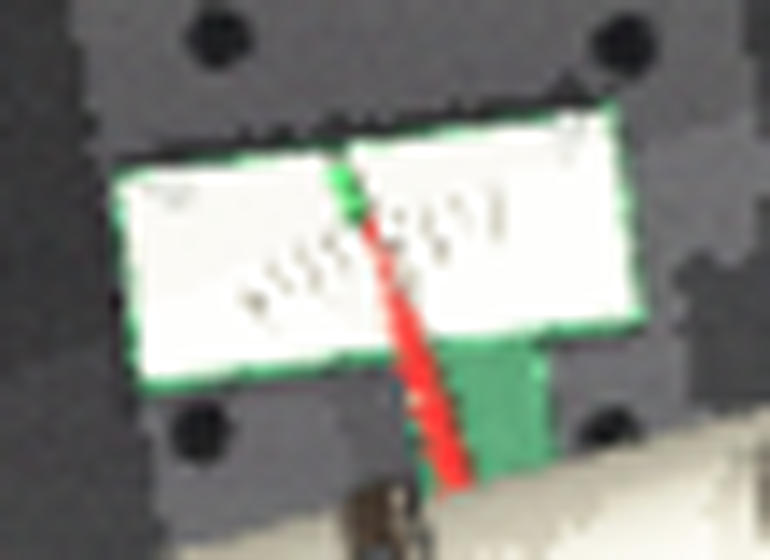

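The pointer tip at crop (370,220) sits just right of the rider's near-end centre at about (356,218), so roughly 0.015 rad is left.

Emit:
arm_command --rows '[[[0,0.004,0],[0,0,0]],[[0,0.007,0],[0,0,0]],[[0,0.008,0],[0,0,0]],[[0,0.008,0],[0,0,0]],[[0,0.008,0],[0,0,0]]]'

```text
clock: 15.85
position: [539.8, -6.9, 33.6]
ee_rot: [-0.081, 0.997, -0.001, 0.0]
contact_force: [7.7, -10.9, 2.5]
gripper_width: 22.7
grasp_force: 59.7
```

```bash
python3 -c "
from h import *
report('t4')"
```

```text
[16.53 11.43] 33.57988810598392 15.85 f 5.8371685425962285 -12.051366767858571 2.475088892856444
pointer slope 0.19797464407812077 tip 0.19415349977172555 rider [209.97583072 152.47627528] 0.20155128855018734 473
```

Emit:
arm_command --rows '[[[-0.001,-0.002,0],[0,0,0]],[[-0.001,-0.004,0],[0,0,0]],[[-0.001,-0.004,0],[0,0,0]]]'

```text
clock: 16.2
position: [539.9, -6.9, 33.5]
ee_rot: [-0.081, 0.997, -0.001, 0.0]
contact_force: [6.7, -6.4, 3.6]
gripper_width: 22.8
grasp_force: 59.9
```

Emit:
arm_command --rows '[[[0,0,0],[0,0,0]],[[0,0,0],[0,0,0]],[[0,0,0],[0,0,0]],[[0,0,0],[0,0,0]],[[0,0,0],[0,0,0]]]' --grip 0.6

```text
clock: 16.7
position: [538.9, -5.3, 33.0]
ee_rot: [-0.082, 0.997, -0.0, -0.001]
contact_force: [-0.4, -0.8, 0.2]
gripper_width: 51.5
grasp_force: 0.0
```

```bash
python3 -c "
from h import *
report('t5')
plan([F(19,11)+[110,-2.979],F(100,60)+[200,-2.979]])"
```

```text
[15.84 13.12] 33.017105845153765 16.7 f -0.5539414577557332 -0.767174233527048 0.15123469428411815
pointer slope 0.19511574146262525 tip 0.194372841837759 rider [210.03213878 152.50543928] 0.2016531067582022 474
[np.float64(542.3200486424072), np.float64(-6.910985351636128), 110, -2.979] [-0.0116 -0.0085 -0.3075] [-0.     -0.0004  0.0002]
[np.float64(614.3254438560742), np.float64(54.54813162968422), 200, -2.979] [-0.324  0.196 -0.36 ] [0. 0. 0.]
```

```bash
python3 -c "
from h import *
plan([F(15.84,13.12)+[113,-2.979],F(120,85)+[130,-2.979],F(225,150)+[130,-2.979]])"
```

```text
[np.float64(538.8586929466345), np.float64(-5.330157483921793), 113, -2.979] [ 0.001   0.     -0.3195] [-0.     -0.0004  0.0002]
[np.float64(630.0173175603146), np.float64(82.45449469709536), 130, -2.979] [-0.4167  0.2875 -0.068 ] [0. 0. 0.]
[np.float64(723.1179620604272), np.float64(163.58568471464443), 130, -2.979] [-0.42  0.26  0.  ] [0. 0. 0.]
```

Emit:
arm_command --rows '[[[0,0,-0.04],[0,0,0]],[[0,0,-0.14],[0,0,0]],[[0,0,-0.26],[0,0,0]],[[0,0,-0.32],[0,0,0]],[[0,0,-0.32],[0,0,0]]]'

```text
clock: 17.25
position: [541.3, -4.9, 116.7]
ee_rot: [-0.082, 0.997, 0.0, 0.003]
contact_force: [0.1, 0.3, -0.1]
gripper_width: 51.3
grasp_force: 0.0
```

Emit:
arm_command --rows '[[[-0.17,0.11,-0.068],[0,0,0]],[[-0.34,0.22,-0.068],[0,0,0]],[[-0.51,0.33,-0.068],[0,0,0]],[[-0.68,0.44,-0.068],[0,0,0]],[[-0.83,0.54,-0.068],[0,0,0]]]'

```text
clock: 17.75
position: [722.8, 162.7, 129.3]
ee_rot: [-0.081, 0.997, -0.0, -0.001]
contact_force: [1.0, 0.1, 1.0]
gripper_width: 51.4
grasp_force: 0.0
```

Emit:
arm_command --rows '[[[0,0,0],[0,0,0]],[[0,0,0],[0,0,0]]]'

```text
clock: 17.95
position: [721.5, 162.1, 127.6]
ee_rot: [-0.082, 0.997, -0.0, -0.002]
contact_force: [0.6, -1.4, 0.7]
gripper_width: 51.1
grasp_force: 0.0
```

```bash
python3 - <<'E'
from h import *
im,d,ci=shot('wrist','w6'); s=arm.read_state(); print(s['position'],s['clock'],rel(s['position']))
c=fpix(ci,F(199,150)+[15]); p=fpix(ci,F(38.4,118.9)+[20]); print(c,p)
u0,v0=int(c[0])-100,int(c[1])-50; u0=max(u0,0);v0=max(v0,0)
print(u0,v0); cv2.imwrite('pics/w6c.png',cv2.resize(im[v0:v0+130,u0:u0+180],None,fx=4.4,fy=4.4,interpolation=cv2.INTER_CUBIC))
E
```

```text
[721.15876096 161.18598895 128.64058483] 18.0 [222.68 147.95]
[282.68016035 176.03571412] [243.20646892 -20.71746992]
182 126
```

View pics/w6c.png

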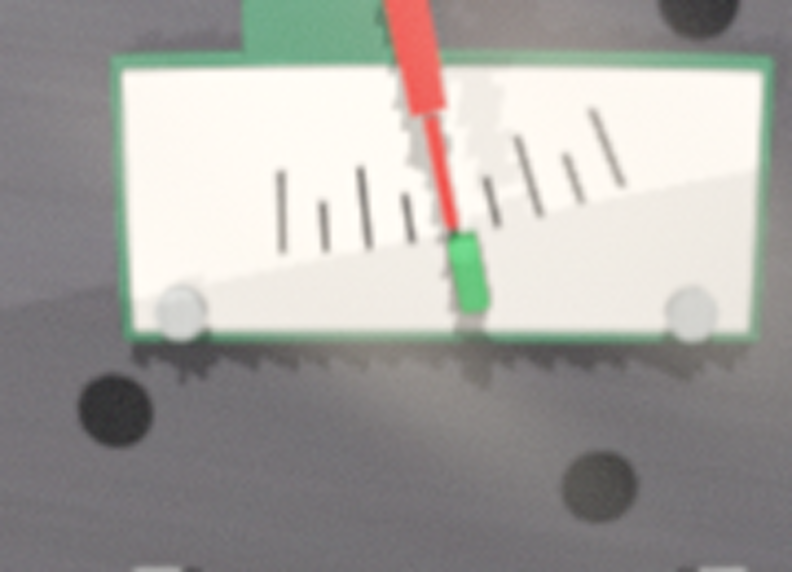

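The close view shows the pointer tip at crop (453,231) and the rider's near-end centre at (464,236), with its axis running to (476,308). The wedge holds the arm by itself, about 0.011 rad short.

```bash
python3 - <<'E'
from h import *
im,d,ci=load('w6')
f=lambda u,v,z: rel(fw(ci,182+(u+.5)/4.4-.5,126+(v+.5)/4.4-.5,z))
t=f(453,231,15); a=f(464,238,17); b=f(476,306,17); sh=[f(u,v,6) for u,v in((282,250),(324,250),(368,247),(412,241),(497,225),(541,214),(582,202),(622,186))]
print(t,a,b)
# pivot from circle fit of mark ends and mark angles
m=np.array(sh); pv=np.array([38.4,118.9])
for q in(t,a,b): print(np.hypot(*(q-pv)),np.arctan2(*(q-pv)[::-1]))
for q in m: print(np.hypot(*(q-pv)).round(1),np.arctan2(*(q-pv)[::-1]).round(4))
plan([F(16,13.1)+[128.6,-2.979]])
E
```

```text
[200.7  151.52] [201.58 153.51] [214.36 155.8 ]
165.54562633908512 0.1983432921160052
166.80996522989867 0.20899984077169023
179.78746229923823 0.20671131522835606
167.9 0.0009
168.1 0.0488
168.1 0.0988
168.0 0.1491
168.1 0.2466
168.2 0.2977
168.4 0.3458
168.2 0.3943
[np.float64(539.0198208066327), np.float64(-5.3240082780843725), 128.6, -2.979] [ 0.8271 -0.5388  0.0032] [-0.0002 -0.001   0.0002]
```

Emit:
arm_command --rows '[[[0.17,-0.11,0],[0,0,0]],[[0.34,-0.22,0],[0,0,0]],[[0.51,-0.33,0],[0,0,0]],[[0.68,-0.44,0],[0,0,0]],[[0.826,-0.543,0],[0,0,0]]]'

```text
clock: 18.5
position: [536.9, -8.4, 131.1]
ee_rot: [-0.081, 0.997, 0.0, 0.0]
contact_force: [1.2, -0.7, -0.2]
gripper_width: 51.2
grasp_force: 0.0
```

Emit:
arm_command --rows '[[[0,0,0],[0,0,0]],[[0,0,0],[0,0,0]],[[0,0,0],[0,0,0]],[[0,0,0],[0,0,0]],[[0,0,0],[0,0,0]]]'

```text
clock: 19.0
position: [541.1, -5.4, 130.1]
ee_rot: [-0.082, 0.997, 0.0, 0.0]
contact_force: [0.3, -1.1, -0.2]
gripper_width: 51.2
grasp_force: 0.0
```

```bash
python3 - <<'E'
from h import *
s=arm.read_state(); print(s['position'],rel(s['position']),s['ee_rot'])
plan([F(16.3,11.8)+[85,-2.979],F(16.3,11.8)+[33.4,-2.979]])
E
```

```text
[541.07724144  -5.42215028 130.14683017] [18.01 12.67] [-8.18503378e-02  9.96644632e-01  2.23607713e-05  8.79650507e-06]
[np.float64(539.5261900842872), np.float64(-6.558346219917006), 85, -2.979] [ 0.0069 -0.0035  0.1806] [0.     0.     0.0004]
[np.float64(539.5261900842872), np.float64(-6.558346219917006), 33.4, -2.979] [ 0.     -0.      0.2064] [0. 0. 0.]
```

Emit:
arm_command --rows '[[[0.007,-0.0035,0.1],[0,0,0]],[[0.007,-0.0035,0.2],[0,0,0]],[[0.007,-0.0035,0.29],[0,0,0]],[[0.007,-0.0035,0.36],[0,0,0]],[[0.007,-0.0035,0.387],[0,0,0]]]'

```text
clock: 19.5
position: [538.1, -7.0, 31.4]
ee_rot: [-0.082, 0.997, -0.0, -0.002]
contact_force: [0.3, 0.3, -0.2]
gripper_width: 51.1
grasp_force: 0.0
```

Emit:
arm_command --rows '[[[0,0,0],[0,0,0]],[[0,0,0],[0,0,0]],[[0,0,0],[0,0,0]],[[0,0,0],[0,0,0]]]'

```text
clock: 19.9
position: [539.5, -7.0, 34.5]
ee_rot: [-0.082, 0.997, 0.0, 0.001]
contact_force: [0.4, 0.1, -0.4]
gripper_width: 51.4
grasp_force: 0.0
```

```bash
python3 - <<'E'
from h import *
report('t6')
E
```

```text
[16.24 11.37] 34.54283061778059 19.9 f 0.38044262664285095 0.011583567684536037 -0.35200540416204545
pointer slope 0.1963820935086594 tip 0.19454939720084705 rider [210.05474534 152.51624884] 0.20168891991637303 476
```

Emit:
arm_command --rows '[[[0,0.0016,0.003],[0,0,0]],[[0,0.0016,0.003],[0,0,0]]]'

```text
clock: 20.15
position: [538.9, -6.8, 33.1]
ee_rot: [-0.081, 0.997, 0.0, 0.0]
contact_force: [-0.2, -0.5, -0.7]
gripper_width: 51.4
grasp_force: 0.0
```

Emit:
arm_command --rows '[[[0,0,0],[0,0,0]],[[0,0,0],[0,0,0]],[[0,0,0],[0,0,0]],[[0,0,0],[0,0,0]]]' --grip 0

```text
clock: 20.55
position: [538.9, -6.9, 33.0]
ee_rot: [-0.082, 0.997, -0.0, -0.0]
contact_force: [-0.4, -1.5, 1.3]
gripper_width: 22.3
grasp_force: 58.6
```

```bash
python3 - <<'E'
from h import *
report('t7')
E
```

```text
[15.59 11.53] 32.95905572117282 20.55 f -0.6254885495368059 -1.4084844829039032 1.293543206144443
pointer slope 0.19111570059665384 tip 0.19493728311679287 rider [209.99062667 152.51012324] 0.2017250150130429 481
```

Emit:
arm_command --rows '[[[0.001,0.003,0],[0,0,0]],[[0.002,0.006,0],[0,0,0]],[[0.002,0.009,0],[0,0,0]],[[0.002,0.009,0],[0,0,0]]]'

```text
clock: 21.0
position: [538.7, -6.0, 33.2]
ee_rot: [-0.082, 0.997, -0.001, 0.0]
contact_force: [2.7, -7.9, 0.4]
gripper_width: 22.5
grasp_force: 58.7
```

```bash
python3 - <<'E'
from h import *
report('t8')
E
```

```text
[15.58 12.46] 33.184354999022766 21.0 f 1.4144029831580047 -8.244741726565353 0.36960280653266087
pointer slope 0.19589702984022947 tip 0.19847843262221943 rider [210.0420089 152.5079611] 0.20165641307796797 466
```

Emit:
arm_command --rows '[[[0,0.002,0],[0,0,0]],[[0,0.004,0],[0,0,0]],[[0,0.004,0],[0,0,0]],[[0,0.004,0],[0,0,0]]]'

```text
clock: 21.45
position: [538.6, -5.2, 33.2]
ee_rot: [-0.082, 0.997, -0.001, 0.0]
contact_force: [2.7, -8.6, 1.2]
gripper_width: 22.8
grasp_force: 58.7
```

```bash
python3 - <<'E'
from h import *
report('t9')
E
```

```text
[15.58 13.28] 33.19024850740149 21.45 f 1.2423988189535353 -8.95945155291024 1.224558137207708
pointer slope 0.20065774895120925 tip 0.2019875595823523 rider [210.1102795  152.52654021] 0.20168564311077442 465
```

Emit:
arm_command --rows '[[[-0.001,-0.0015,0],[0,0,0]],[[-0.001,-0.0025,0],[0,0,0]],[[-0.001,-0.0025,0],[0,0,0]]]'

```text
clock: 21.8
position: [538.6, -5.2, 33.2]
ee_rot: [-0.081, 0.997, -0.001, 0.0]
contact_force: [1.6, -6.4, 1.2]
gripper_width: 22.7
grasp_force: 58.9
```

Emit:
arm_command --rows '[[[0,0,0],[0,0,0]],[[0,0,0],[0,0,0]],[[0,0,0],[0,0,0]],[[0,0,0],[0,0,0]],[[0,0,0],[0,0,0]]]' --grip 0.6

```text
clock: 22.3
position: [538.2, -4.0, 32.8]
ee_rot: [-0.082, 0.997, 0.0, 0.0]
contact_force: [-0.1, -0.3, 0.1]
gripper_width: 51.3
grasp_force: 0.0
```

Emit:
arm_command --rows '[[[0,0,-0.04],[0,0,0]],[[0,0,-0.14],[0,0,0]],[[0,0,-0.26],[0,0,0]],[[0,0,-0.36],[0,0,0]],[[0,0,-0.38],[0,0,0]]]'

```text
clock: 22.8
position: [540.3, -3.8, 131.9]
ee_rot: [-0.082, 0.997, 0.0, 0.004]
contact_force: [-0.4, 0.3, 0.3]
gripper_width: 51.3
grasp_force: 0.0
```

Emit:
arm_command --rows '[[[-0.17,0.11,0],[0,0,0]],[[-0.34,0.22,0],[0,0,0]],[[-0.51,0.33,0],[0,0,0]],[[-0.68,0.44,0],[0,0,0]],[[-0.83,0.54,0],[0,0,0]]]'

```text
clock: 23.3
position: [721.9, 164.0, 127.2]
ee_rot: [-0.081, 0.997, -0.0, -0.001]
contact_force: [1.1, 0.3, -0.0]
gripper_width: 51.2
grasp_force: 0.0
```

Emit:
arm_command --rows '[[[0,0,0],[0,0,0]],[[0,0,0],[0,0,0]],[[0,0,0],[0,0,0]],[[0,0,0],[0,0,0]]]'

```text
clock: 23.7
position: [720.3, 161.6, 128.5]
ee_rot: [-0.081, 0.997, -0.0, -0.0]
contact_force: [0.1, 0.2, -0.9]
gripper_width: 51.3
grasp_force: 0.0
```

```bash
python3 - <<'E'
from h import *
im,d,ci=shot('wrist','w9'); s=arm.read_state(); print(s['position'],s['clock'],rel(s['position']))
report('t10')
c=fpix(ci,F(199,150)+[15])
u0,v0=int(c[0])-100,int(c[1])-50
print(u0,v0); cv2.imwrite('pics/w9c.png',cv2.resize(im[v0:v0+130,u0:u0+180],None,fx=4.4,fy=4.4,interpolation=cv2.INTER_CUBIC))
E
```

```text
[720.42513704 161.69510526 128.73497827] 23.75 [222.04 148.57]
[222.04 148.57] 128.73497826937358 23.75 f -0.33354337871628825 -0.39164389081256906 -0.6673530164826739
pointer slope 0.20176364999599972 tip 0.20254700900162015 rider [210.13446207 152.64529136] 0.2023249473804728 466
182 126
```

View pics/w9c.png

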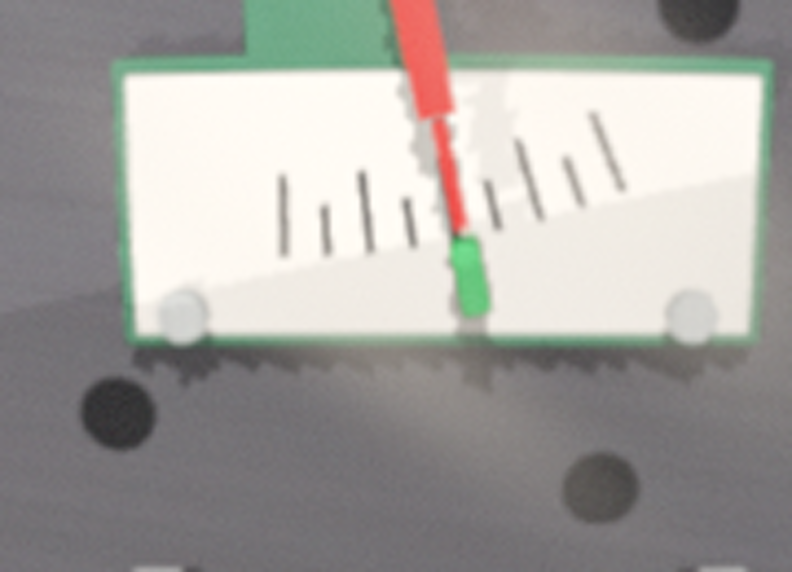

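The pointer tip at (462,232) now stands in line with the rider's centre line, whose near end is at (464,239). The wedge holds the arm with nothing touching it.

```bash
python3 -c "
from bench import arm
print(arm.job_done())"
```

```text
the job is handed in; nothing more can be done
None
```

The job is handed in: the yellow wedge sits between tube and roller and holds the arm by itself, with the red pointer in line with the middle of the green rider (within about 0.003 rad), after 23.8 s of the 54 s allowed.

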